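# Open the filter bay of the print-room air cleaner

### The job

The filter in the print-room bench air cleaner is due for a change: press the orange snap tab fully down, and while it is down push the released grey lid off its seat, straight back along the top of the machine, until the filter is completely uncovered. Do it with the fingertips, without lifting or tipping the lid; leave it lying flat on the fan housing behind the filter bay, and leave the brayer, ink tin and ink tube where they are.

Things in the scene. Friction and masses are not known exactly. Their poses are not given: they have to be found in the camera images.
- cleaner: White bench air cleaner, fixed, 290 mm long (x), 190 mm wide (y); origin at the centre of its underside on the bench, z up, x from the grille and tab end (x = -135 mm) to the fan end (+155). Flat deck 110 mm above the bench. 6.5 mm high ribs along both sides guide the lid with 2 mm play; on each side two keepers, 11 mm high, hook over the seated lid's lugs and let go after 26 mm of travel.
- bay_rear (a point): Rear edge of the open filter bay, at deck height on the centre line, cleaner x = +17 mm. The bay spans x = -66 to +17 mm, 120 mm wide; the blue pleated filter in it lies 4 mm below the deck. Behind it the bare flat deck of the fan housing runs to x = +155 mm, with no end stop.
- lid: Loose dark-grey louvred lid with a white arrow pointing the way to push (+x), 120 mm (x) by 148 mm (y), 14 mm thick, about 0.26 kg, small lugs at its sides; origin at the centre of its underside, axes as the cleaner's. Seated: origin at cleaner x = -35, y = 0, z = 110 mm (within 1 mm). Slid 112 mm it uncovers the filter; at 130 mm its back edge is flush with the machine's end.
- lid_front (a point): Top middle of the lid's upright front edge, next to the tab, 14 mm above the deck; seated at cleaner x = -95 mm. A fingertip pushes on this edge along +x; it takes a few newtons.
- tab_pad (a point): Centre of the top of the orange tab's ridged pad: 28 mm long (cleaner x = -126 to -98 mm, 3 mm before the seated lid), 46 mm wide. Top 12 mm above the deck at rest, 4.5 mm when fully pressed: 9.5 mm of the lid's edge then stands above it. It moves straight down. Nothing before or beside it stands above the deck.
- tab (a joint): Tab travel in m: 0 up (lid locked), 0.0075 fully down, hard stop. Sprung: 1.5 N to start, 5 N at the stop; returns when let go. Its nose (cleaner x = -81 to -75 mm, 6 mm above the deck when up) stands in a window of the lid and frees it from 0.006. Once the lid has moved 5 mm its front bar covers the nose: the tab need not be held. It springs up behind the lid.
- brayer: Bystander, loose on the bench beside the cleaner: ink roller with black 100 mm wide roller (diameter 40 mm) and red handle, 190 mm long along its x, up to 40 mm high; origin on the bench under its neck. Leave it.
- ink_tin: Bystander, loose: round ink tin with green label, diameter 74 mm, 60 mm high, origin at the centre of its underside. Leave it.
- ink_tube: Bystander, loose: green ink tube with black cap, lying, 155 mm long along its x, 33 to 45 mm wide, 33 mm high, origin under its middle. Leave it.
Not all that is in view belongs to the job. There is more than one size of the lid; the one meant has the size given above.

How it is judged (in metres and radians):
On the way, in this order (a step that is already met when the one before it is completed fails the run):
1. the snap tab is pressed in by the fingers while the lid is still on its seat (value of joint tab above 0.006 m and contact force between the fingers and tab above 0.5 N and x of lid in the frame of cleaner below -0.028 m), for 0.05 s.
2. the released lid is pushed off its seat, its lugs out of the keepers (x of lid in the frame of cleaner above -0.007 m and contact force between the fingers and lid above 0.2 N), for 0.05 s.
At the end, for the whole second after the job is handed in: The lid has slid at least 110 mm from its seat so that the filter is uncovered, and lies at rest flat (within 3 mm and 0.05 rad) on the deck of the cleaner; the snap tab has sprung back up (x of lid in the frame of cleaner above 0.075 m and z of lid in the frame of cleaner between 0.107 and 0.113 m and angle between lid's own z axis and vertical below 0.05 rad and linear speed of lid below 0.01 m/s and value of joint tab below 0.002 m); the robot touches nothing.
It fails at once if the lid is lifted or tipped (z of lid in the frame of cleaner above 0.12 m or angle between lid's own z axis and vertical above 0.15 rad).
It fails at once if the lid falls off the machine (z of lid in the frame of cleaner below 0.095 m).
It fails at once if the brayer, ink tin or ink tube is disturbed (distance of any of brayer, ink_tin, ink_tube from where it was at the start of the episode above 0.015 m).
It also fails if it takes over 35 s, if anything falls off the work surface, if the arm or the gripper's body presses on something with over 40 N, if the wrist force passes 120 N, or if a joint passes its speed limit or range.

### The arm

A 6-joint arm with a two-finger parallel gripper is mounted at the origin on the work surface. World frame = base frame: x ahead of the robot, y to its left, z up, the work surface at z = 0. Lengths are in mm, angles in rad, forces in N, time in s.
With the tool pointing down it reaches from about 275 to 775 mm from the base axis. Payload 14.6 kg.
Tool frame: the origin (TCP) lies where the fingers leave the gripper's body, on its centre line; the fingertips stand 73 mm ahead of it and the grasp point (between the pads) lies 54 mm ahead of it; y points along the fingers, x is the direction in which the jaws open and shut, and the axes are right-handed (so a half turn about y gives the same grasp; the last joint's range is limited). The gripper opens to 85 mm and grips with 20 to 120 N. Pads are 22 mm wide; open, the fingers measure 114 mm over their backs; the gripper's body (76 mm by 85 mm) begins 54 mm behind the grasp point. The pads swing forward as they close: fully open they stand 13 mm farther back than shut.
Start: joints at [-1.497, 0.263, -0.048, 1.259, 0, 1.415], TCP at [119.068, -511.323, 303.878] pointing down, gripper open.
Joint ranges: [-2.65, 2.65], [-0.89, 1.7], [-1.18, 1.37], [-2.13, 2.11], [-1.35, 1.29], [-3.14, 3.14]. Speed limits (rad/s): [1.89, 1.89, 2.57, 2.79, 3.14, 3.14].

### API

Orientations are given as a unit quaternion [x, y, z, w].
In Python, from station import arm, viewer gives the robot as it stands.
- The arm moves only by the tool apply_moves, never from a script. Its argument "increments" is a list of rows, each an object of numbers: "wx", "wy", "wz": the turn, a rotation vector about the tool's x, y, z in units of 6 degrees (1.0 is 6 degrees); "x", "y", "z": the shift along the tool's x, y, z in mm; "fingers": the opening, from -1 (shut) to 1 (fully open). A call has 1 to 8 rows; each row is the pose to reach, as a shift and turn from the pose measured when the call began, along the tool's axes at that moment; what a row does not reach only later rows make up. A row lasts 1/8 s, in which the tool goes at most 62.5 mm and 10.7 degrees, less where a joint would pass 70% of its speed; a pose out of reach is approached as far as the arm can. A call with a gripper value outside its range is refused whole. The fingers move at their own pace and stop on an object; "squeeze" is the grip in N (left out, the last holds). Time passes only in rows, so rows that repeat a pose let the fingers close. It gives the time, the measured TCP pose, the force and the opening at its end, in the units of the state.
- arm.get_state(): the state, without advancing time (a new reading comes with each control period).
- viewer.get_image(name): name is "side" or "top" or "wrist"; returns a dict with "image" (420x560x3 uint8, red, green, blue), "camera_matrix" (3x3 intrinsics, pixels), "position" and "attitude" of the camera in the world; the wrist camera has in their place "hand_eye" (4x4, takes a point from camera to tool coordinates, whose origin is the TCP and whose axes are the tool frame's). Camera axes: x right, y down, z forward; pixel columns grow to the right and rows downward; lengths in mm; the calibration is good to about 2 mm. A picture is of the moment at which its call begins: read the wrist's pose just before it. There is no depth.
- arm.sign_off(): hands the job in, once; it reports no verdict.
The state is a dict: "t": time; "joint_positions": joint angles; "qvel": joint speeds; "tau": joint torques, N m; "tool_pos": TCP position; "tool_rot": TCP orientation; "wrist_force": force on the tool from outside, world axes, zero at the start; "wrist_torque": the same for the moment, N m; "finger_gap": finger opening in mm.
Only numpy, scipy, OpenCV 4.12 (cv2) and the standard library are available. Lean on these libraries where they do the work, as an engineer would, in place of code of your own. Each camera call takes 0.05 s, during which the arm holds its last target.

## Working session

There is one attempt and no reset: what is moved stays moved. The work goes in short steps, Python scripts to look and compute and a tool call to move; the robot and the scene stay as the last step left them, time stands still between calls to the robot, and variables do not carry over. Pictures are saved under pics/ and viewed, and the job is handed in when it is done.

Besides the shell and the picture viewer there is one more tool, called after "Call:" as name(argument=value, ...) on one line, values as JSON. apply_moves: Moves the arm, as the interface text tells. Its arguments: {"type":"object","properties":{"increments":{"type":"array","items":{"type":"object","properties":{"wx":{"type":"number"},"wy":{"type":"number"},"wz":{"type":"number"},"x":{"type":"number"},"y":{"type":"number"},"z":{"type":"number"},"fingers":{"type":"number"}}}},"squeeze":{"type":"number"}},"required":["increments"]}

```bash
mkdir -p pics; ls; python3 - <<'E'
from station import arm, viewer
import cv2,numpy as np
print(arm.get_state())
for n in ["side","top","wrist"]:
    d=viewer.get_image(n); cv2.imwrite(f"pics/{n}0.png",d["image"][:,:,::-1])
    print(n,{k:np.round(v,4).tolist() for k,v in d.items() if k!="image"})
E
```

```text
pics
{'t': 0.0, 'joint_positions': array([-1.49732005e+00,  2.63533201e-01, -4.89545216e-02,  1.25937815e+00,
       -1.24714713e-05,  1.41547793e+00]), 'qvel': array([-8.25611744e-04,  8.09252187e-04,  1.23207264e-03,  2.02176392e-03,
        2.25424338e-05,  2.86922307e-04]), 'tau': array([ 2.77666368e-03, -6.37626457e+01,  3.84568334e+01,  1.35265957e-02,
        1.23928307e-04,  1.13751253e-05]), 'tool_pos': array([ 119.04020342, -511.12347125,  303.41326732]), 'tool_rot': array([-0.55353068,  0.43991729, -0.43939835,  0.55408091]), 'wrist_force': array([-0.51838971,  0.08637082,  0.04954794]), 'wrist_torque': array([ 0.01604802,  0.02779541, -0.00085485]), 'finger_gap': 85.71149586408063}
side {'camera_matrix': [[419.079, 0.0, 282.2485], [0.0, 419.079, 208.9636], [0.0, 0.0, 1.0]], 'position': [492.8252, 656.7057, 864.107], 'attitude': [-0.0252, 0.945, -0.3258, 0.0124]}
top {'camera_matrix': [[530.1457, 0.0, 279.8705], [0.0, 530.1457, 210.6847], [0.0, 0.0, 1.0]], 'position': [446.1345, 22.3126, 1333.0863], 'attitude': [0.7068, -0.7065, 0.0184, -0.0322]}
wrist {'camera_matrix': [[336.9059, 0.0, 277.3132], [0.0, 336.9059, 205.7349], [0.0, 0.0, 1.0]], 'hand_eye': [[1.0, -0.0001, -0.0003, -0.1474], [0.0002, -0.2814, 0.9596, -68.6454], [-0.0002, -0.9596, -0.2814, 71.4588], [0.0, 0.0, 0.0, 1.0]]}
```

View images.

View pics/side0.png

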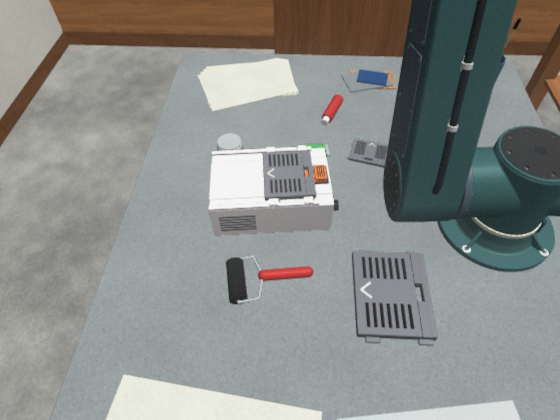

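View pics/top0.png

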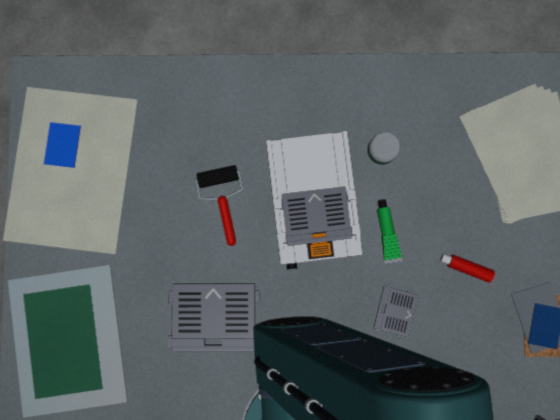

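View pics/wrist0.png

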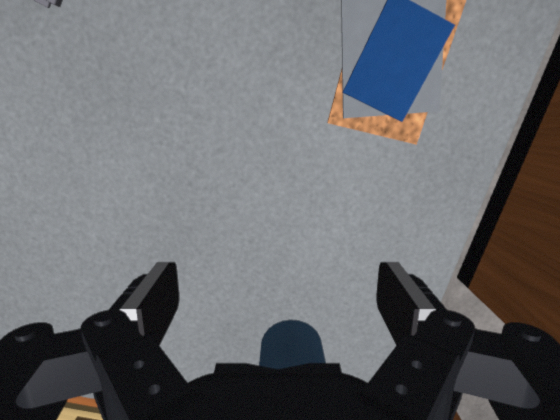

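```bash
cat > h.py <<'E'
import numpy as np,cv2
from scipy.spatial.transform import Rotation as R
from station import arm, viewer
def ray(d,px,z):
    K=d["camera_matrix"];Rc=R.from_quat(d["attitude"]).as_matrix()
    px=np.atleast_2d(np.array(px,float))
    r=np.c_[px,np.ones(len(px))]@np.linalg.inv(K).T@Rc.T
    p=np.array(d["position"]); return p+r*((z-p[2])/r[:,2])[:,None]
def proj(d,P):
    Rc=R.from_quat(d["attitude"]).as_matrix()
    c=(np.atleast_2d(P)-d["position"])@Rc; u=c@d["camera_matrix"].T; return u[:,:2]/u[:,2:]
E
python3 - <<'E'
from h import *
for n,(x0,y0,x1,y1),s in [("top",(255,120,415,280),4),("side",(195,130,355,245),5)]:
    d=viewer.get_image(n);im=d["image"][:,:,::-1]
    cv2.imwrite(f"pics/{n}crop.png",cv2.resize(im[y0:y1,x0:x1],None,fx=s if n=="side" else 3.7,fy=s if n=="side" else 3.7,interpolation=cv2.INTER_CUBIC))
    hsv=cv2.cvtColor(np.ascontiguousarray(im),cv2.COLOR_BGR2HSV)
    m=cv2.inRange(hsv,(5,150,120),(22,255,255))
    k,l,st,ce=cv2.connectedComponentsWithStats(m)
    for i in range(1,k):
        if st[i,4]>15: print(n,st[i],ce[i],ray(d,ce[i],122).round(1))
E
```

```text
top [312 233  14   5  45] [318.42222222 235.08888889] [[477.2 -42.  122. ]]
top [310 242  21  15 195] [319.97435897 248.52820513] [[446.7 -45.4 122. ]]
side [314 166  13  13  81] [319.39506173 173.45679012] [[447.2 -35.8 122. ]]
side [305 170   3   6  17] [305.94117647 172.64705882] [[479.6 -36.8 122. ]]
```

View pics/topcrop.png

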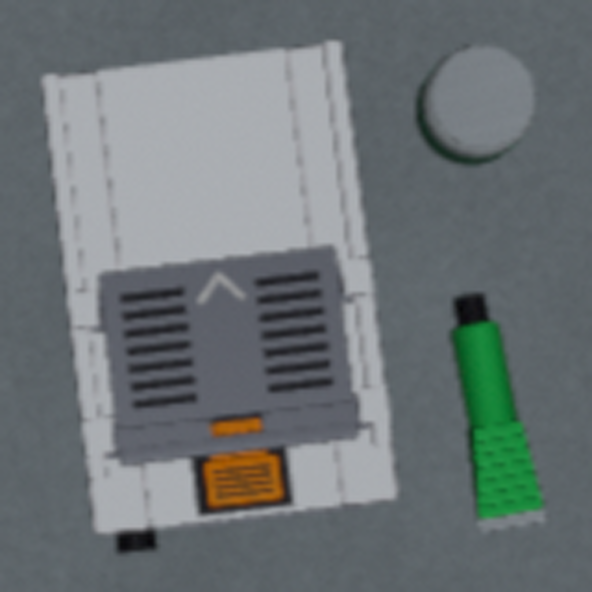

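View pics/sidecrop.png

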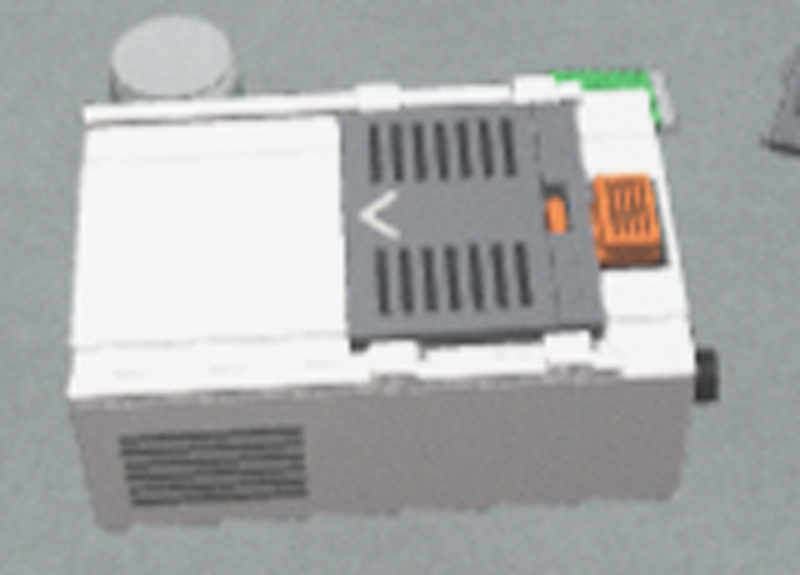

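```bash
python3 - <<'E'
from h import *
d=viewer.get_image("top")
f=lambda a:(np.array(a)+.5)/3.7-.5+np.array([255,120])
def rep(n,P):
    print(n,P[:,:2].round(1).tolist(),"c",P.mean(0).round(1),
     "len",[round(float(np.linalg.norm(P[(i+1)%4]-P[i])),1) for i in range(4)],
     "yaw",[round(float(np.degrees(np.arctan2(*(P[a]-P[b])[[1,0]]))),2) for a,b in((0,3),(1,2))], "yyaw",[round(float(np.degrees(np.arctan2(*(P[a]-P[b])[[1,0]])))-90,2) for a,b in((0,1),(3,2))])
rep("deck",ray(d,f([(44,77),(340,42),(396,495),(95,530)]),110))
rep("lid",ray(d,f([(99,273),(333,246),(358,427),(122,463)]),124))
rep("pad",ray(d,f([(204,458),(281,450),(287,502),(210,511)]),122))
d=viewer.get_image("side")
g=lambda a:(np.array(a)+.5)/5-.5+np.array([195,130])
rep("Sdeck",ray(d,g([(68,398),(85,120),(650,92),(692,375)]),110))
rep("Slid",ray(d,g([(350,338),(342,112),(577,100),(604,328)]),124))
rep("Spad",ray(d,g([(600,237),(594,180),(653,176),(664,233)]),122))
E
```

```text
deck [[698.5, 77.6], [720.3, -109.1], [435.6, -141.5], [413.7, 45.1]] c [567. -32. 110.] len [188.0, 286.5, 187.9, 286.6] yaw [6.51, 6.49] yyaw [6.66, 6.69]
lid [[572.6, 42.5], [589.2, -102.3], [477.4, -116.7], [455.1, 28.2]] c [523.6 -37.1 124. ] len [145.7, 112.8, 146.7, 118.3] yaw [6.92, 7.37] yyaw [6.56, 8.71]
pad [[458.3, -22.2], [463.2, -69.6], [431.3, -73.1], [425.8, -25.8]] c [444.7 -47.7 122. ] len [47.6, 32.1, 47.6, 32.7] yaw [6.3, 6.26] yyaw [5.98, 6.73]
Sdeck [[700.2, 76.9], [721.2, -102.5], [433.2, -136.9], [415.1, 49.1]] c [567.4 -28.4 110. ] len [180.6, 290.1, 186.9, 286.5] yaw [5.57, 6.82] yyaw [6.67, 5.55]
Slid [[572.7, 46.4], [588.7, -100.3], [471.0, -114.6], [456.4, 34.6]] c [522.2 -33.5 124. ] len [147.6, 118.5, 150.0, 116.9] yaw [5.79, 6.94] yyaw [6.24, 5.6]
Spad [[458.6, -23.7], [461.8, -61.2], [433.0, -65.3], [428.1, -27.8]] c [445.4 -44.5 122. ] len [37.7, 29.1, 37.9, 30.8] yaw [7.64, 8.14] yyaw [4.93, 7.55]
```

```bash
cat >> h.py <<'E'
yaw=np.radians(6.5); O=np.array([557.2,-31.6,0])
C=R.from_euler('z',yaw).as_matrix()
def c2w(p): return O+C@np.array(p,float)
def st():
    s=arm.get_state(); T=R.from_quat(s["tool_rot"]); 
    tip=s["tool_pos"]+73*T.as_matrix()[:,1]
    return s,T,C.T@(tip-O)
def plan(tip_c, zsign):
    # desired: tool y down, tool z = zsign*cleaner x
    s,T,tc=st()
    z=zsign*C[:,0]; y=np.array([0,0,-1.]); D=np.c_[np.cross(y,z),y,z]
    tcp=c2w(tip_c)-73*y
    dl=T.as_matrix().T@(tcp-s["tool_pos"])
    rv=R.from_matrix(T.as_matrix().T@D).as_rotvec(degrees=True)
    print("shift",dl.round(1),"turn/6deg",(rv/6).round(2),"tip_c now",tc.round(1),"tcp target",tcp.round(1))
E
python3 - <<'E'
from h import *
s,T,tc=st(); print(T.as_matrix().round(3),tc.round(1))
plan([-109,0,160],1);plan([-109,0,160],-1)
E
```

```text
[[ 0.227 -0.     0.974]
 [-0.974  0.     0.227]
 [-0.    -1.     0.   ]] [-489.6 -427.   230.8]
shift [-380.4   70.9  427.2] turn/6deg [-0.   1.1 -0. ] tip_c now [-489.6 -427.   230.8] tcp target [448.9 -43.9 233. ]
shift [-380.4   70.9  427.2] turn/6deg [ -0.  -28.9   0. ] tip_c now [-489.6 -427.   230.8] tcp target [448.9 -43.9 233. ]
```

Call:
apply_moves(increments=[{"x": -60, "z": 60, "fingers": -1}, {"x": -120, "z": 120, "fingers": -1}, {"x": -170, "z": 180, "wy": 0.5, "fingers": -1}, {"x": -220, "z": 240, "wy": 1.1, "fingers": -1}, {"x": -270, "z": 300, "wy": 1.1, "fingers": -1}, {"x": -320, "z": 360, "wy": 1.1, "fingers": -1}, {"x": -380, "z": 427, "wy": 1.1, "fingers": -1}, {"x": -380, "z": 427, "wy": 1.1, "fingers": -1}], squeeze=40)

```text
validation failed for argument at $.in...
```

```bash
python3 - <<'E'
from h import *
plan([-109,0,150],1); s,_,_=st(); print(s["wrist_force"],s["finger_gap"],s["t"])
E
```

```text
shift [-380.4   80.9  427.2] turn/6deg [-0.   1.1 -0. ] tip_c now [-489.6 -427.   230.8] tcp target [448.9 -43.9 223. ]
[ 0.83352292 -0.03967641 -0.09796875] 84.97404464447061 0.35
```

Call:
apply_moves(increments=[{"x": -60, "y": 0, "z": 60, "wx": 0, "wy": 0, "wz": 0, "fingers": -1}, {"x": -120, "y": 0, "z": 120, "wx": 0, "wy": 0, "wz": 0, "fingers": -1}, {"x": -170, "y": 0, "z": 180, "wx": 0, "wy": 0.5, "wz": 0, "fingers": -1}, {"x": -220, "y": 0, "z": 240, "wx": 0, "wy": 1.1, "wz": 0, "fingers": -1}, {"x": -270, "y": 0, "z": 300, "wx": 0, "wy": 1.1, "wz": 0, "fingers": -1}, {"x": -320, "y": 0, "z": 360, "wx": 0, "wy": 1.1, "wz": 0, "fingers": -1}, {"x": -380, "y": 0, "z": 427, "wx": 0, "wy": 1.1, "wz": 0, "fingers": -1}, {"x": -380, "y": 0, "z": 427, "wx": 0, "wy": 1.1, "wz": 0, "fingers": -1}], squeeze=40)

```text
t: 1.35
tool_pos: [407.3, -100.6, 304.1]
tool_rot: [-0.527, 0.471, -0.471, 0.528]
wrist_force: [0.5, -1.7, 0.3]
finger_gap: -0.4
```

```bash
python3 - <<'E'
from h import *
plan([-109,0,150],1); s,_,_=st(); print(s["wrist_force"],s["finger_gap"],s["t"])
E
```

```text
shift [-51.6  81.1  47.7] turn/6deg [-0.01  0.    0.  ] tip_c now [-156.7  -51.6  231.1] tcp target [448.9 -43.9 223. ]
[ 0.49611824 -1.68509471  0.33837516] -0.4045669297616459 1.35
```

Call:
apply_moves(increments=[{"x": -52, "y": 20, "z": 48, "wx": 0, "wy": 0, "wz": 0, "fingers": -1}, {"x": -52, "y": 60, "z": 48, "wx": 0, "wy": 0, "wz": 0, "fingers": -1}, {"x": -52, "y": 81, "z": 48, "wx": 0, "wy": 0, "wz": 0, "fingers": -1}, {"x": -52, "y": 81, "z": 48, "wx": 0, "wy": 0, "wz": 0, "fingers": -1}, {"x": -52, "y": 81, "z": 48, "wx": 0, "wy": 0, "wz": 0, "fingers": -1}])

```text
t: 1.98
tool_pos: [449.5, -43.8, 224.1]
tool_rot: [-0.527, 0.47, -0.472, 0.528]
wrist_force: [-0.7, 0.4, 0.5]
finger_gap: 0.1
```

```bash
python3 - <<'E'
from h import *
plan([-109,0,130],1); s,_,tc=st(); print(s["wrist_force"],s["finger_gap"],s["t"])
for n in ["side","wrist","top"]:
    d=viewer.get_image(n); im=d["image"][:,:,::-1]
    if n!="wrist":
        im=im[120:280,240:400] if n=="top" else im[100:245,195:395]
        im=cv2.resize(im,None,fx=3.7,fy=3.7,interpolation=cv2.INTER_CUBIC)
    cv2.imwrite(f"pics/{n}1.png",im)
E
```

```text
shift [ 0.1 21.1 -0.6] turn/6deg [-0.02 -0.    0.01] tip_c now [-108.3    0.   151.1] tcp target [448.9 -43.9 203. ]
[-0.7185429   0.35019438  0.47801563] 0.07037403125295112 1.975
```

View pics/side1.png

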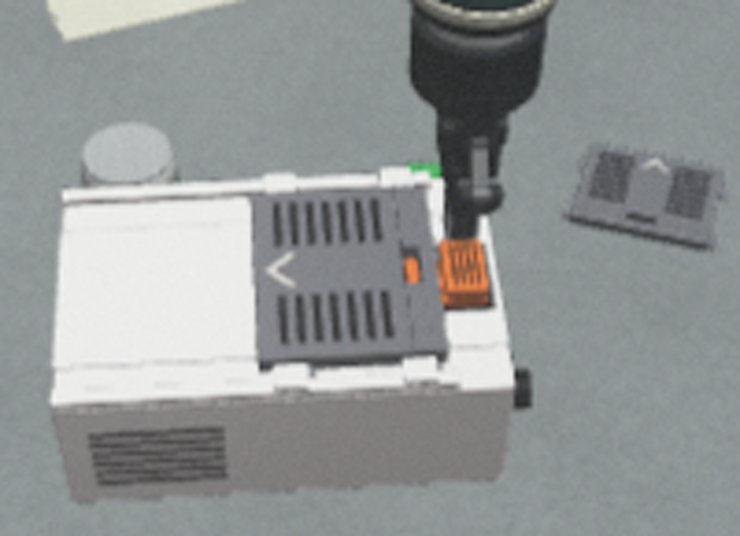

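View pics/wrist1.png

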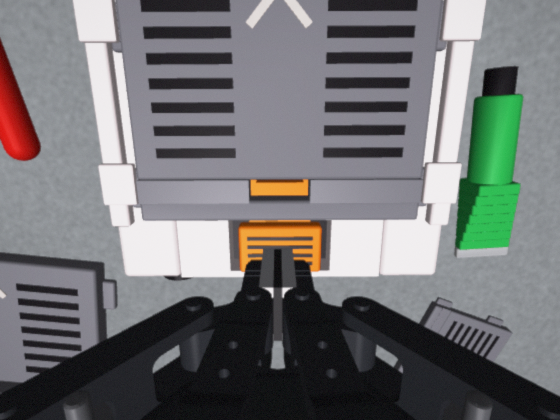

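```bash
python3 - <<'E'
from h import *
s,T,tc=st(); d=viewer.get_image("wrist"); H=d["hand_eye"]; M=T.as_matrix()
Rc=M@H[:3,:3]; 
d["attitude"]=R.from_matrix(Rc).as_quat(); d["position"]=s["tool_pos"]+M@H[:3,3]
def show(n,px,z):
    P=ray(d,px,z); print(n,[ (C.T@(p-O)).round(1).tolist() for p in P], "dtip",[(M.T@(p-s["tool_pos"])).round(1).tolist() for p in P])
show("lidfront",[(143,206),(417,206)],124)
show("pad",[(241,226),(320,224),(320,272)],122)
show("deckfront",[(124,277),(436,274)],110)
tipc=c2w(tc); print("tip px",proj(d,[tipc, tipc+11*M[:,2],tipc-11*M[:,2],tipc+11*M[:,2]+12*M[:,0],tipc+11*M[:,2]-12*M[:,0]]))
im=d["image"][200:290,220:340,::-1]; cv2.imwrite("pics/wc.png",cv2.resize(im,None,fx=6,fy=6,interpolation=cv2.INTER_CUBIC))
E
```

```text
lidfront [[-86.3, 70.2, 124.0], [-86.4, -72.8, 124.0]] dtip [[-70.3, 100.1, 21.8], [72.8, 100.2, 21.8]]
pad [[-98.1, 19.7, 122.0], [-97.0, -22.8, 122.0], [-125.4, -23.8, 122.0]] dtip [[-19.7, 102.1, 10.0], [22.7, 102.1, 11.1], [23.7, 102.1, -17.3]]
deckfront [[-134.9, 92.5, 110.0], [-133.0, -95.2, 110.0]] dtip [[-92.5, 113.9, -26.8], [95.2, 114.1, -24.9]]
tip px [[277.72695956 267.67164161]
 [277.73031095 245.67217492]
 [277.72373858 288.81502852]
 [304.16688635 245.66946472]
 [251.29488003 245.67488499]]
```

View pics/wc.png

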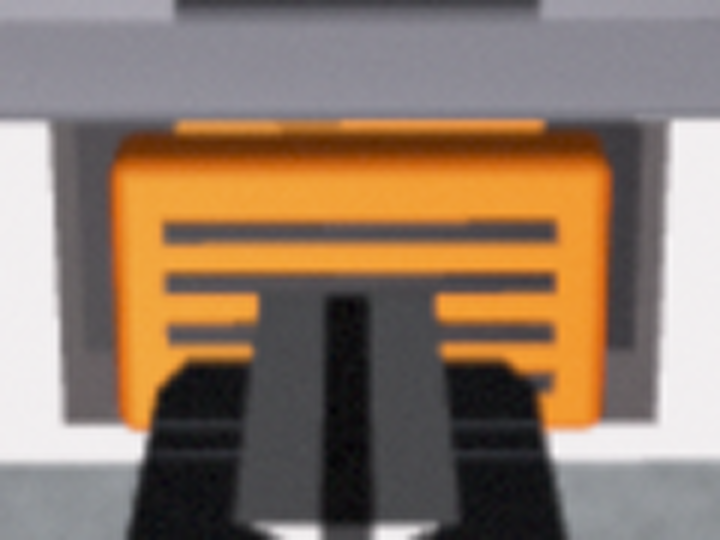

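Call:
apply_moves(increments=[{"x": 1, "y": 18, "z": -1, "wx": 0, "wy": 0, "wz": 0, "fingers": -1}, {"x": 1, "y": 28, "z": -1, "wx": 0, "wy": 0, "wz": 0, "fingers": -1}, {"x": 1, "y": 32, "z": -1, "wx": 0, "wy": 0, "wz": 0, "fingers": -1}, {"x": 1, "y": 35, "z": -1, "wx": 0, "wy": 0, "wz": 0, "fingers": -1}, {"x": 1, "y": 35, "z": -1, "wx": 0, "wy": 0, "wz": 0, "fingers": -1}])

```text
t: 2.8
tool_pos: [448.6, -44.9, 189.1]
tool_rot: [-0.527, 0.47, -0.472, 0.528]
wrist_force: [-3.4, -1.1, 3.9]
finger_gap: 0.5
```

```bash
python3 - <<'E'
from h import *
plan([-109.5,-1,114],1); s,_,tc=st(); print(s["wrist_force"],s["finger_gap"],s["t"])
d=viewer.get_image("wrist"); im=d["image"][190:290,210:350,::-1]; cv2.imwrite("pics/wc2.png",cv2.resize(im,None,fx=5,fy=5,interpolation=cv2.INTER_CUBIC))
E
```

```text
shift [ 0.   2.1 -0.1] turn/6deg [-0.02 -0.    0.01] tip_c now [-109.3   -1.   116.1] tcp target [448.5 -45.  187. ]
[-3.41178406 -1.13513264  3.88008333] 0.4828286510880657 2.8
```

View pics/wc2.png

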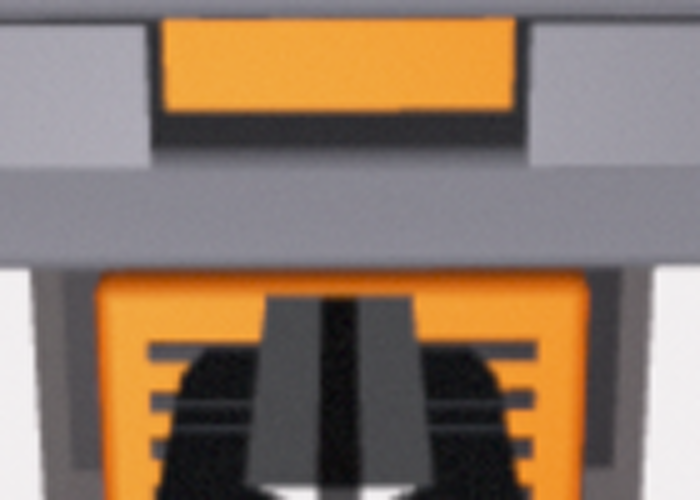

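Call:
apply_moves(increments=[{"x": 0, "y": 1.5, "z": 0, "wx": 0, "wy": 0, "wz": 0, "fingers": -1}, {"x": 0, "y": 2.5, "z": 0, "wx": 0, "wy": 0, "wz": 0, "fingers": -1}, {"x": 0, "y": 2.5, "z": 0, "wx": 0, "wy": 0, "wz": 0, "fingers": -1}, {"x": 0, "y": 2.5, "z": 0, "wx": 0, "wy": 0, "wz": 0, "fingers": -1}])

```text
t: 3.35
tool_pos: [448.7, -44.9, 186.9]
tool_rot: [-0.527, 0.47, -0.472, 0.528]
wrist_force: [-4.4, -0.0, 8.1]
finger_gap: 0.2
```

```bash
python3 - <<'E'
from h import *
plan([-109.5,-1,114],1); s,_,tc=st(); print(s["wrist_force"],s["finger_gap"],s["t"])
d=viewer.get_image("wrist"); im=d["image"][190:290,210:350,::-1]; cv2.imwrite("pics/wc3.png",cv2.resize(im,None,fx=5,fy=5,interpolation=cv2.INTER_CUBIC))
E
```

```text
shift [ 0.  -0.1 -0.2] turn/6deg [-0.02 -0.    0.01] tip_c now [-109.2   -1.1  113.9] tcp target [448.5 -45.  187. ]
[-4.44337973 -0.02836953  8.08832048] 0.20047585154060224 3.35
```

View pics/wc3.png

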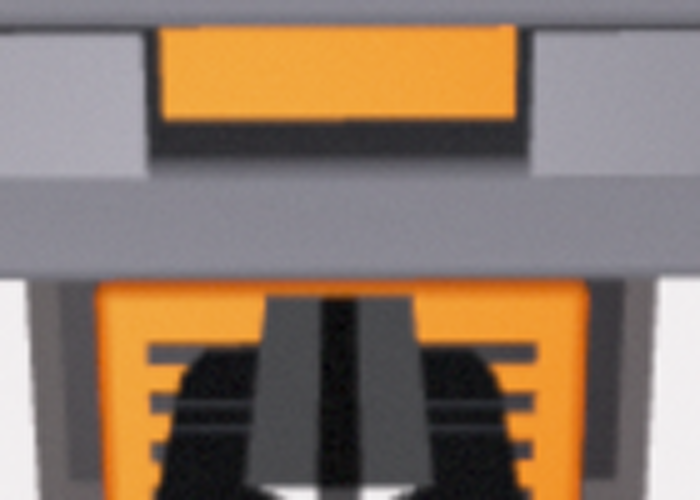

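Call:
apply_moves(increments=[{"x": 0, "y": 0.8, "z": 2, "wx": 0, "wy": 0, "wz": 0, "fingers": -1}, {"x": 0, "y": 0.8, "z": 4, "wx": 0, "wy": 0, "wz": 0, "fingers": -1}, {"x": 0, "y": 0.8, "z": 6, "wx": 0, "wy": 0, "wz": 0, "fingers": -1}, {"x": 0, "y": 0.8, "z": 8, "wx": 0, "wy": 0, "wz": 0, "fingers": -1}, {"x": 0, "y": 0.8, "z": 10, "wx": 0, "wy": 0, "wz": 0, "fingers": -1}, {"x": 0, "y": 0.8, "z": 12, "wx": 0, "wy": 0, "wz": 0, "fingers": -1}])

```text
t: 4.15
tool_pos: [459.5, -43.6, 186.5]
tool_rot: [0.528, -0.47, 0.471, -0.527]
wrist_force: [-12.7, -1.6, 19.6]
finger_gap: -0.4
```

```bash
python3 - <<'E'
from h import *
plan([-109.5,-1,114],1); s,_,tc=st(); print(s["wrist_force"],s["finger_gap"],s["t"])
d=viewer.get_image("wrist"); im=d["image"][:,:,::-1]; cv2.imwrite("pics/wc4.png",im)
E
```

```text
shift [  0.1  -0.5 -11.1] turn/6deg [-0.   -0.    0.02] tip_c now [-98.4  -1.  113.5] tcp target [448.5 -45.  187. ]
[-12.6693628   -1.62041599  19.59566428] -0.38417662023704857 4.15
```

View pics/wc4.png

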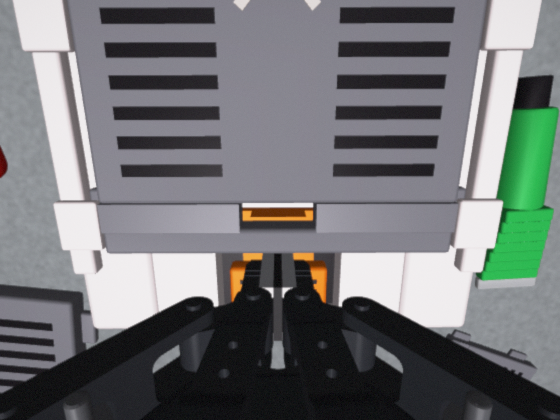

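Call:
apply_moves(increments=[{"x": 0, "y": -0.7, "z": 4, "wx": 0, "wy": 0, "wz": 0, "fingers": -1}, {"x": 0, "y": -0.7, "z": 8, "wx": 0, "wy": 0, "wz": 0, "fingers": -1}, {"x": 0, "y": -0.7, "z": 12, "wx": 0, "wy": 0, "wz": 0, "fingers": -1}, {"x": 0, "y": -0.7, "z": 16, "wx": 0, "wy": 0, "wz": 0, "fingers": -1}, {"x": 0, "y": -0.7, "z": 20, "wx": 0, "wy": 0, "wz": 0, "fingers": -1}, {"x": 0, "y": -0.7, "z": 24, "wx": 0, "wy": 0, "wz": 0, "fingers": -1}, {"x": 0, "y": -0.7, "z": 28, "wx": 0, "wy": 0, "wz": 0, "fingers": -1}, {"x": 0, "y": -0.7, "z": 32, "wx": 0, "wy": 0, "wz": 0, "fingers": -1}])

```text
t: 5.2
tool_pos: [491.9, -40.0, 187.1]
tool_rot: [0.528, -0.47, 0.472, -0.527]
wrist_force: [-0.6, 0.3, -1.4]
finger_gap: -0.3
```

```bash
python3 - <<'E'
from h import *
plan([13.5,-1,114.5],1); s,_,tc=st(); print(s["wrist_force"],s["finger_gap"],s["t"])
d=viewer.get_image("wrist"); im=d["image"][:,:,::-1]; cv2.imwrite("pics/wc5.png",im)
E
```

```text
shift [ 0.1 -0.4 79.3] turn/6deg [-0.01 -0.    0.01] tip_c now [-65.8  -1.  114.1] tcp target [570.7 -31.1 187.5]
[-0.63807451  0.33059095 -1.39886945] -0.29843756655714154 5.2
```

View pics/wc5.png

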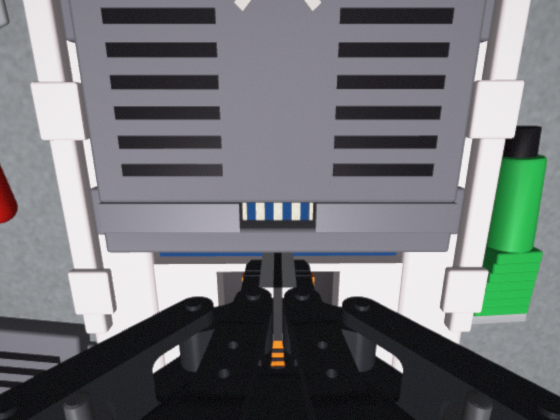

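Call:
apply_moves(increments=[{"x": 0, "y": -0.4, "z": 5, "wx": 0, "wy": 0, "wz": 0, "fingers": -1}, {"x": 0, "y": -0.4, "z": 10, "wx": 0, "wy": 0, "wz": 0, "fingers": -1}, {"x": 0, "y": -0.4, "z": 15, "wx": 0, "wy": 0, "wz": 0, "fingers": -1}, {"x": 0, "y": -0.4, "z": 20, "wx": 0, "wy": 0, "wz": 0, "fingers": -1}, {"x": 0, "y": -0.4, "z": 25, "wx": 0, "wy": 0, "wz": 0, "fingers": -1}, {"x": 0, "y": -0.4, "z": 30, "wx": 0, "wy": 0, "wz": 0, "fingers": -1}, {"x": 0, "y": -0.4, "z": 35, "wx": 0, "wy": 0, "wz": 0, "fingers": -1}, {"x": 0, "y": -0.4, "z": 40, "wx": 0, "wy": 0, "wz": 0, "fingers": -1}])

```text
t: 6.25
tool_pos: [532.5, -35.4, 187.5]
tool_rot: [0.528, -0.47, 0.472, -0.527]
wrist_force: [-0.7, -0.3, -0.4]
finger_gap: 0.1
```

Call:
apply_moves(increments=[{"x": 0, "y": 0, "z": 5, "wx": 0, "wy": 0, "wz": 0, "fingers": -1}, {"x": 0, "y": 0, "z": 10, "wx": 0, "wy": 0, "wz": 0, "fingers": -1}, {"x": 0, "y": 0, "z": 15, "wx": 0, "wy": 0, "wz": 0, "fingers": -1}, {"x": 0, "y": 0, "z": 20, "wx": 0, "wy": 0, "wz": 0, "fingers": -1}, {"x": 0, "y": 0, "z": 25, "wx": 0, "wy": 0, "wz": 0, "fingers": -1}, {"x": 0, "y": 0, "z": 30, "wx": 0, "wy": 0, "wz": 0, "fingers": -1}, {"x": 0, "y": 0, "z": 34, "wx": 0, "wy": 0, "wz": 0, "fingers": -1}])

```text
t: 7.12
tool_pos: [566.6, -31.5, 187.5]
tool_rot: [0.528, -0.47, 0.472, -0.527]
wrist_force: [-1.6, -0.2, -0.5]
finger_gap: 0.2
```

```bash
python3 - <<'E'
from h import *
plan([13.5,-1,114.5],1); s,T,tc=st(); print(s["wrist_force"],s["finger_gap"],s["t"])
d=viewer.get_image("wrist"); im=d["image"][:,:,::-1]; cv2.imwrite("pics/wc6.png",im)
d=viewer.get_image("side"); im=d["image"][:,:,::-1]; cv2.imwrite("pics/s6.png",cv2.resize(im[100:245,195:395],None,fx=3.7,fy=3.7,interpolation=cv2.INTER_CUBIC))
E
```

```text
shift [-0.   0.   4.2] turn/6deg [-0.01 -0.    0.01] tip_c now [  9.4  -1.1 114.5] tcp target [570.7 -31.1 187.5]
[-1.58048065 -0.19517473 -0.48498889] 0.16795026999651014 7.125
```

View pics/wc6.png

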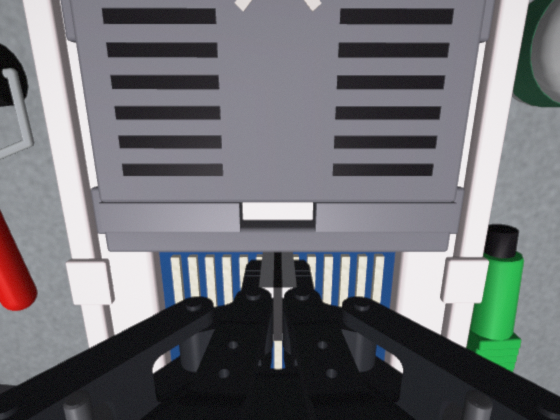

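View pics/s6.png

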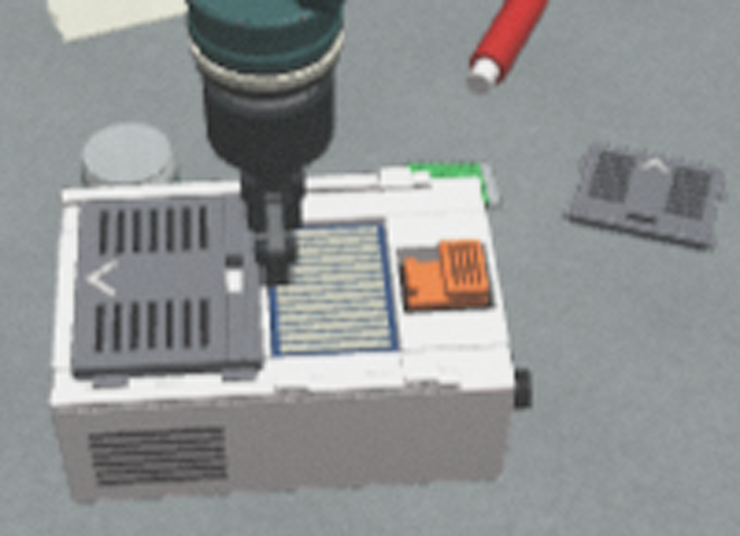

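```bash
python3 - <<'E'
from h import *
s,T,tc=st(); d=viewer.get_image("wrist"); H=d["hand_eye"]; M=T.as_matrix()
d["attitude"]=R.from_matrix(M@H[:3,:3]).as_quat(); d["position"]=s["tool_pos"]+M@H[:3,3]
print([(C.T@(p-O)).round(1) for p in ray(d,[(107,251),(450,251)],124)])
d=viewer.get_image("side"); f=lambda a:(np.array(a)+.5)/3.7-.5+np.array([195,100])
print([(C.T@(p-O)).round(1) for p in ray(d,f([(80,198),(72,375),(262,365)]),124)])
print([(C.T@(p-O)).round(1) for p in ray(d,f([(62,190),(52,400)]),110)])
E
```

```text
[array([ 22.2,  71.5, 124. ]), array([ 22.1, -74.5, 124. ])]
[array([140.7, -75.3, 124. ]), array([139.5,  79.7, 124. ]), array([ 22.4,  79.1, 124. ])]
[array([155.9, -98.6, 110. ]), array([153.4,  87.4, 110. ])]
```

Call:
apply_moves(increments=[{"x": 0, "y": 0, "z": 2, "wx": 0, "wy": 0, "wz": 0, "fingers": -1}, {"x": 0, "y": 0, "z": 3, "wx": 0, "wy": 0, "wz": 0, "fingers": -1}, {"x": 0, "y": 0, "z": 3, "wx": 0, "wy": 0, "wz": 0, "fingers": -1}, {"x": 0, "y": 0, "z": -5, "wx": 0, "wy": 0, "wz": 0, "fingers": -1}, {"x": 0, "y": -5, "z": -20, "wx": 0, "wy": 0, "wz": 0, "fingers": -1}, {"x": 0, "y": -40, "z": -20, "wx": 0, "wy": 0, "wz": 0, "fingers": -1}, {"x": 0, "y": -90, "z": -60, "wx": 0, "wy": 0, "wz": 0, "fingers": -1}, {"x": 0, "y": -110, "z": -110, "wx": 0, "wy": 0, "wz": 0, "fingers": -1}])

```text
t: 8.32
tool_pos: [455.9, -44.0, 299.7]
tool_rot: [-0.527, 0.469, -0.473, 0.528]
wrist_force: [0.1, -0.9, 1.1]
finger_gap: 0.3
```

Call:
apply_moves(increments=[{"x": 0, "y": 0, "z": -50, "wx": 0, "wy": 0, "wz": 0, "fingers": -1}, {"x": 0, "y": 0, "z": -80, "wx": 0, "wy": 0, "wz": 0, "fingers": -1}, {"x": 0, "y": 0, "z": -80, "wx": 0, "wy": 0, "wz": 0, "fingers": -1}, {"x": 0, "y": 0, "z": -80, "wx": 0, "wy": 0, "wz": 0, "fingers": -1}])

```text
t: 8.82
tool_pos: [376.4, -53.1, 299.6]
tool_rot: [-0.527, 0.469, -0.473, 0.528]
wrist_force: [0.8, 0.2, -0.5]
finger_gap: -0.2
```

```bash
python3 - <<'E'
from h import *
s,T,tc=st(); print(tc.round(1),s["wrist_force"],s["t"],abs(s["qvel"]).max())
d=viewer.get_image("top"); im=d["image"][:,:,::-1]; cv2.imwrite("pics/t7.png",cv2.resize(im[120:280,180:420],None,fx=3.3,fy=3.3,interpolation=cv2.INTER_CUBIC))
d=viewer.get_image("side"); im=d["image"][:,:,::-1]; cv2.imwrite("pics/s7.png",cv2.resize(im[100:320,195:395],None,fx=2.7,fy=2.7,interpolation=cv2.INTER_CUBIC))
E
```

```text
[-181.7   -1.1  226.6] [ 0.76202538  0.19117995 -0.48960499] 8.825 0.02107273963389919
```

View pics/t7.png

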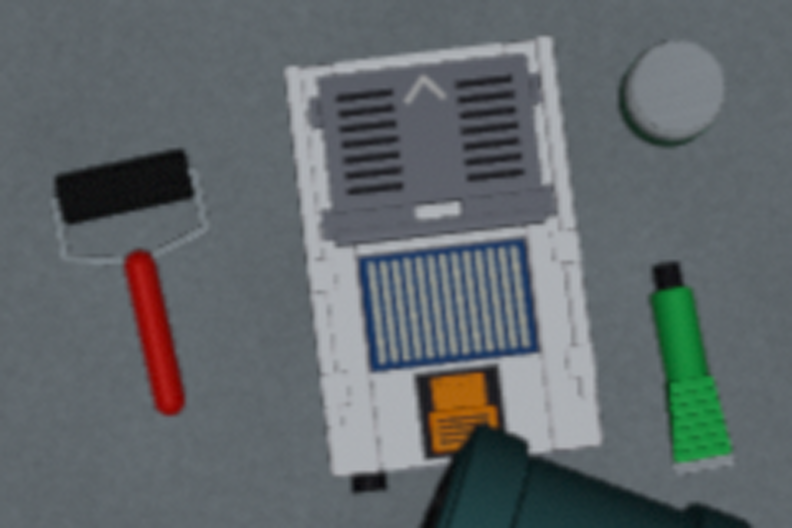

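View pics/s7.png

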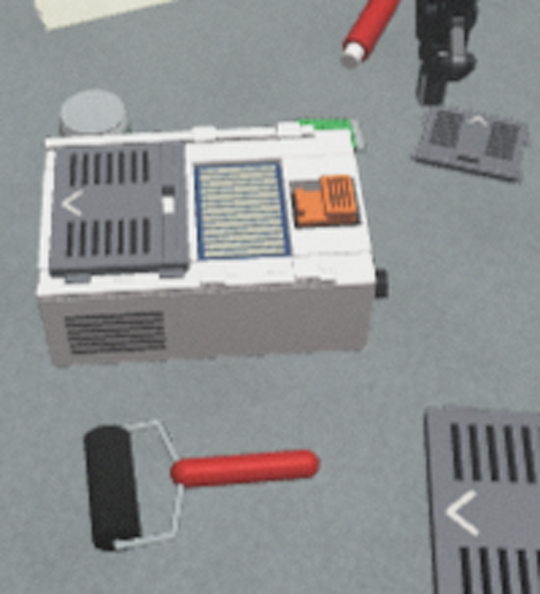

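```bash
python3 - <<'E'
from h import *
d=viewer.get_image("top"); f=lambda a:(np.array(a)+.5)/3.3-.5+np.array([180,120])
print([(C.T@(p-O)).round(1) for p in ray(d,f([(338,245),(550,216),(318,78),(533,55)]),124)])
arm.sign_off()
E
```

```text
[array([ 22.4,  70.5, 124. ]), array([ 25.7, -77.9, 124. ]), array([140.7,  71.2, 124. ]), array([139.4, -79.9, 124. ])]
the job is handed in; nothing more can be done
```

The filter is uncovered and the lid is lying on the fan housing. I handed the job in at about 9 s; no verdict is reported.

- **Press:** With the fingers shut, I pressed the orange tab down to its hard stop. The wrist read about 8 N, with the fingertips about 4 mm above the deck.
- **Push:** While it was down, I pushed the lid's front edge straight back along the machine. I then backed the fingers off and raised them clear.
- **Lid position:** The last top view put the lid's front edge at about cleaner x = +22 to +26 mm and its back edge at about +140 mm. That is roughly 118 mm of travel, give or take 3 mm (110 needed).
- **Lid attitude:** It looks flat in both views, but I did not measure its tilt.
- **Tab and bystanders:** The tab looks sprung back up in the side view, judged by eye. The brayer, ink tin and ink tube look unmoved; I did not measure them.
- **Contact:** The last wrist force was about 1 N, noise level, with the arm clear of everything.

**Disagreements:**
- The top and side cameras differed by 3–4 mm in y at the start, so I used their mean. The wrist view later agreed with it to within 2 mm.
- The vertical force reached about 20 N early in the push, because I was still pressing on the stop; I then eased off.

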